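# Clear the crimping bench: vials to the tray, die parts to the tin

### The arm

A 6-joint arm with a two-finger parallel gripper is mounted at the origin on the work surface. World frame = base frame: x ahead of the robot, y to its left, z up, the work surface at z = 0. Lengths are in mm, angles in rad, forces in N, time in s.
With the tool pointing down it reaches from about 300 to 775 mm from the base axis. Payload 14.6 kg.
Tool frame: the origin (TCP) lies at the very end of the fingers, on their centre line; the grasp point (between the pads) lies 19 mm behind it; z points along the fingers, y is the line along which they close (so a half turn about z gives the same grasp; the last joint's range is limited). The gripper opens to 85 mm and grips with 20 to 120 N. Pads are 22 mm wide; open, the fingers measure 114 mm over their backs; the gripper's body (76 mm by 85 mm) begins 54 mm behind the grasp point. The pads swing forward as they close: fully open they stand 13 mm farther back than shut.
Start: joints at [1.093, 0.3, 1.521, -0, 1.321, -0.067], TCP at [219.635, 504.232, 231.281] pointing down, gripper open.
Joint ranges: [-3.03, 3.03], [-0.79, 2.21], [0.23, 2.52], [-1.04, 4.18], [0, 3.07], [-2.55, 2.55]. Speed limits (rad/s): [2.22, 2.22, 2.57, 3.14, 3.14, 3.14].

### API

Orientations are given as a rotation vector (axis times angle).
In Python, from station import bot gives the robot as it stands. Calls block until the motion is done:
- bot.movep(position, orientation): joint-space move of the TCP to a pose.
- bot.move_linear(position, feed=150, orientation=None): straight line of the TCP; orientation=None keeps the orientation; feed is the mean speed in mm/s.
- bot.move_joints(angles): joint-space move.
- bot.gripper_to(opening, strength=None): opening from 0.0 (shut) to 1.0 (fully open); strength is the grip in N (None keeps the last); returns when the fingers have stopped.
- bot.hold(seconds).
- bot.inverse_kinematics(position, orientation): joint angles nearest the present ones, or None.
- bot.capture(name): name is "scene" or "top" or "wrist"; returns the picture (480x640x3 uint8, red, green, blue); there is no depth.
- bot.camera_model(name): a dict with "fx", "fy", "cx", "cy" (pixels), "camera_from_world" (4x4, takes a point from world to camera coordinates); the wrist camera has in their place "mount" (4x4, takes a point from camera to tool coordinates, whose origin is the TCP and whose axes are the flange's). Camera axes: x right, y down, z forward; pixel columns grow to the right and rows downward; lengths in mm; the calibration is good to about 2 mm. A picture is of the moment at which its call begins: read the wrist's pose just before it. camera_model takes no time and is no camera call.
A pose or a line that the arm cannot do raises bot.IKError and nothing moves.
- bot.sign_off(): hands the job in; it is judged then, once.
Readings, each from a call of its own:
- bot.current_t(): time.
- bot.current_q(): joint angles.
- bot.current_dq(): joint speeds.
- bot.current_joint_torque(): joint torques, N m.
- bot.current_tcp_pos(): TCP position.
- bot.current_tool_rot(): TCP orientation.
- bot.current_wrist_force(): force on the tool from outside, world axes, zero at the start.
- bot.current_wrist_torque(): the same for the moment, N m.
- bot.current_gripper_width(): opening from 0.0 (shut) to 1.0 (fully open).
- bot.current_finger_force(): force on a finger pad.
Only numpy, scipy, OpenCV 4.12 (cv2) and the standard library are available. Lean on these libraries where they do the work, as an engineer would, in place of code of your own. Each camera call takes 0.05 s, during which the arm holds its last target. There are 200 camera calls.

### The job

Crimping is finished, so sort what is left on the glovebox floor: stand both amber glass vials upright in the rectangular aluminium tray, and put both steel die parts (the stepped punch and the plain collar) into the round tin. Never tip a vial and lower each piece into its container rather than letting it fall; leave the tape roll, hex key, tweezers, labelled bottle and beaker where they are.

Things in the scene. Friction and masses are not known exactly. Their poses are not given: they have to be found in the camera images.
- tray: Shallow rectangular open tray of bare aluminium, fixed to the floor, 160 x 120 mm outside (long side along its x), 30 mm high, walls and floor 3 mm thick. Origin at the centre of its underside; inner floor 3 mm above the origin. Stands on either the left or the right, a little turned.
- tin: Round open tin of yellowish bare metal, fixed to the floor, 140 mm outside diameter, 50 mm high, wall 3 mm, inner floor 4 mm above its origin, which is the centre of its underside. Stands on the side where the tray is not.
- vial_a: Amber glass sample vial with white paper band and white screw cap, standing upright: round, 30 mm diameter for the lower 48 mm, cap 25 mm diameter, 66 mm high in all, about 45 g. Origin at the centre of its base, z up along its axis.
- vial_b: The second vial, the same as vial_a. Amber glass sample vial with white paper band and white screw cap, standing upright: round, 30 mm diameter for the lower 48 mm, cap 25 mm diameter, 66 mm high in all, about 45 g. Origin at the centre of its base, z up along its axis.
- punch: Dark steel stepped punch standing upright: a round foot of 44 mm diameter and 12 mm height with a round stem of 24 mm diameter above it, 48 mm high in all, about 270 g. Origin at the centre of its underside, z up along the stem.
- collar: Dark steel collar lying flat: a plain ring of 48 mm outside and 28 mm inside diameter, 26 mm high, about 240 g. Origin at the centre of its underside, z up along its axis.
- tape_roll: Bystander among the pieces: roll of yellow tape lying flat, 68 mm outside diameter, 22 mm high. Origin at the centre of its underside.
- hex_key: Bystander among the pieces: L-shaped dark steel hex key lying flat, 82 mm long along its y, short leg 23 mm along x, 6 mm thick. Origin at floor level under the middle of the long leg.
- tweezers: Bystander among the pieces: steel tweezers lying flat, 115 mm long along their y, 16 mm wide, 8 mm thick. Origin at floor level near the middle.
- bottle_a: Bystander behind the pieces: aluminium bottle with paper label, 66 mm diameter, 170 mm high. Origin at the centre of its underside.
- beaker: Bystander behind the pieces: clear glass beaker, 80 mm rim diameter, 100 mm high. Origin at the centre of its underside.

How it is judged (in metres and radians):
At the end, for the whole second after the job is handed in: Both vials stand on the tray's floor within its walls, upright to 0.12 rad, base centre under 10 mm above the tray's underside; punch and collar lie in the round tin, origins within 66 mm of its axis and under 40 mm above its underside; all four at rest (x of vial_a in the frame of tray between -0.077 and 0.077 m and y of vial_a in the frame of tray between -0.057 and 0.057 m and z of each of vial_a, vial_b in the frame of tray below 0.01 m and angle between each of vial_a, vial_b's own z axis and vertical below 0.12 rad and linear speed of each of vial_a, vial_b, punch, collar below 0.02 m/s and x of vial_b in the frame of tray between -0.077 and 0.077 m and y of vial_b in the frame of tray between -0.057 and 0.057 m and horizontal distance between each of punch, collar and tin below 0.066 m and z of each of punch, collar in the frame of tin below 0.04 m); the robot touches nothing.
It fails at once if a vial is tipped by more than 0.6 rad (about 35 degrees) from upright (angle between any of vial_a, vial_b's own z axis and vertical above 0.6 rad).
It fails at once if a piece falls into its container: inside it (below its rim) the piece moves faster than 0.7 m/s, as after a drop of 25 mm ((x of vial_a in the frame of tray between -0.077 and 0.077 m and y of vial_a in the frame of tray between -0.057 and 0.057 m and z of vial_a in the frame of tray below 0.03 m and linear speed of vial_a above 0.7 m/s) or (x of vial_b in the frame of tray between -0.077 and 0.077 m and y of vial_b in the frame of tray between -0.057 and 0.057 m and z of vial_b in the frame of tray below 0.03 m and linear speed of vial_b above 0.7 m/s) or (horizontal distance between punch and tin below 0.067 m and z of punch in the frame of tin below 0.05 m and linear speed of punch above 0.7 m/s) or (horizontal distance between collar and tin below 0.067 m and z of collar in the frame of tin below 0.05 m and linear speed of collar above 0.7 m/s)).
It fails at once if a bystander (tape roll, hex key, tweezers, labelled bottle or beaker) is moved by more than 30 mm (distance of any of tape_roll, hex_key, tweezers, bottle_a, beaker from where it was at the start of the episode above 0.03 m).
It also fails if it takes over 72 s, if anything falls off the work surface, if the arm or the gripper's body presses on something with over 40 N, if the wrist force passes 120 N, or if a joint passes its speed limit or range.

## Working session

There is one attempt and no reset: what is moved stays moved. The work goes in short steps, each a Python script; the robot and the scene stay as the last script left them, time stands still between calls to the robot, and variables do not carry over. Pictures are saved under pics/ and viewed, at most 10 in all, crops included, and the job is handed in when it is done.

```bash
ls; mkdir -p pics
python3 - <<'E'
from station import bot
import cv2,numpy as np
for n in("top","scene"):
    im=bot.capture(n); cv2.imwrite(f"pics/{n}0.png",im[:,:,::-1])
    print(n,{k:np.round(v,3).tolist() for k,v in bot.camera_model(n).items()})
print(bot.camera_model("wrist"),bot.current_tool_rot(),bot.current_t())
E
```

```text
pics
top {'fx': 601.887, 'fy': 601.887, 'cx': 312.674, 'cy': 246.471, 'camera_from_world': [[-0.024, -1.0, -0.013, 24.474], [-0.995, 0.026, -0.101, 604.383], [0.101, 0.011, -0.995, 985.27], [0.0, 0.0, 0.0, 1.0]]}
scene {'fx': 545.688, 'fy': 545.688, 'cx': 325.262, 'cy': 243.624, 'camera_from_world': [[0.501, 0.866, -0.013, -312.953], [0.677, -0.401, -0.617, -383.321], [-0.539, 0.3, -0.787, 1325.836], [0.0, 0.0, 0.0, 1.0]]}
{'fx': 346.6195620492906, 'fy': 346.6195620492906, 'cx': 323.14074818855295, 'cy': 240.72828549621173, 'mount': array([[-5.89038778e-04, -9.60751448e-01, -2.77410000e-01,
         6.86157122e+01],
       [ 9.99999798e-01, -6.32447675e-04,  6.69996047e-05,
         2.15892579e+00],
       [-2.39817277e-04, -2.77409904e-01,  9.60751626e-01,
        -1.42565077e+02],
       [ 0.00000000e+00,  0.00000000e+00,  0.00000000e+00,
         1.00000000e+00]])} [-6.40695593e-01 -3.07531976e+00  1.57280256e-03] 0.1
```

View pics/top0.png

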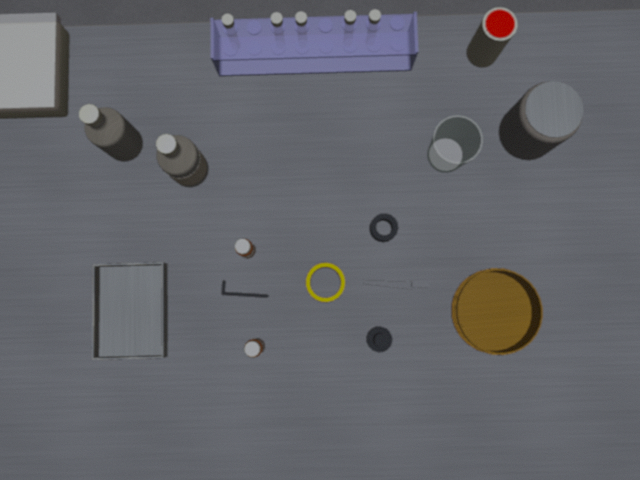

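View pics/scene0.png

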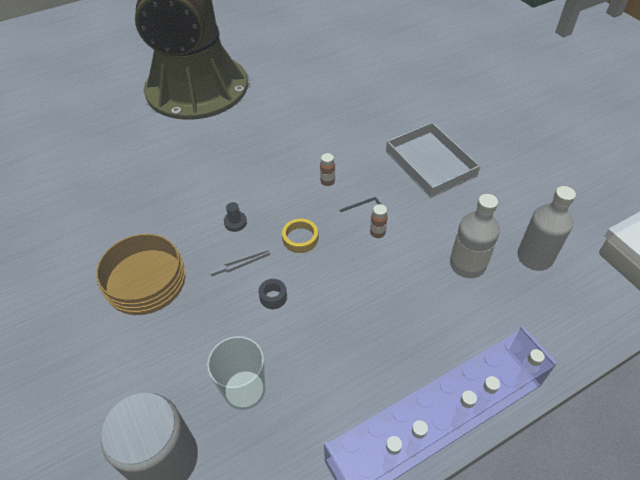

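The top view shows the vial caps at (243,247) and (252,349), the punch at (379,339), and the collar at (384,228). The tin is at (497,311) and the tray at (130,311). The scene view confirms that every piece stands upright and clear of its neighbours.

```bash
cat > h.py <<'E'
import cv2,numpy as np
from station import bot
from scipy.spatial.transform import Rotation as Ro
def ray(cam,px,z):
    c=bot.camera_model(cam); T=np.array(c["camera_from_world"]); R,t=T[:3,:3],T[:3,3]
    d=R.T@[(px[0]-c["cx"])/c["fx"],(px[1]-c["cy"])/c["fy"],1]; o=-R.T@t
    return o+d*(z-o[2])/d[2]
def proj(cam,P):
    c=bot.camera_model(cam); T=np.array(c["camera_from_world"]); p=T[:3,:3]@P+T[:3,3]
    return (c["fx"]*p[0]/p[2]+c["cx"],c["fy"]*p[1]/p[2]+c["cy"])
def blob(mask,box):
    """largest contour of mask in box x0,y0,x1,y1"""
    m=np.zeros(mask.shape,np.uint8); x0,y0,x1,y1=box
    m[y0:y1,x0:x1]=mask[y0:y1,x0:x1].astype(np.uint8)*255
    cs,_=cv2.findContours(m,cv2.RETR_EXTERNAL,cv2.CHAIN_APPROX_NONE)
    return max(cs,key=cv2.contourArea)
def world_circle(cam,c,z):
    w=np.array([ray(cam,p[0],z)[:2] for p in c],np.float32)
    (x,y),(a,b),_=cv2.fitEllipse(w); return np.round([x,y,a,b],1)
def down(a): # tool down, closing line at angle a from world y
    y=np.array([-np.sin(a),np.cos(a),0]); z=np.array([0,0,-1.]); return Ro.from_matrix(np.c_[np.cross(y,z),y,z]).as_rotvec()
E
python3 - <<'E'
from h import *
im=cv2.imread("pics/top0.png"); hsv=cv2.cvtColor(im,cv2.COLOR_BGR2HSV).astype(int); H,S,V=cv2.split(hsv)
g=cv2.cvtColor(im,cv2.COLOR_BGR2GRAY).astype(int)
for n,m,b,z in [("va",(V>140)&(S<60),(228,232,260,262),66),("vb",(V>140)&(S<60),(238,335,268,365),66),
  ("punch",g<55,(355,315,400,360),12),("collar",g<55,(360,205,405,250),26),("tin_rim",(H<30)&(H>8)&(S>110),(440,255,555,365),50)]:
    c=blob(m,b); print(n,world_circle("top",c,z),cv2.boundingRect(c))
si=cv2.imread("pics/scene0.png"); hs=cv2.cvtColor(si,cv2.COLOR_BGR2HSV); sg=hs[:,:,2].astype(int); ss=hs[:,:,1].astype(int)
for n,m,b,z in [("vb",(sg>170)&(ss<60),(315,145,340,168),66),("va",(sg>170)&(ss<60),(368,200,392,218),66),("collar",sg<75,(255,275,292,312),13)]:
    c=blob(m,b); print("scene",n,world_circle("scene",c,z),cv2.boundingRect(c))
t=im[245:375,75:185]; s=im[110:205,370:495]
big=np.hstack([cv2.resize(t,None,fx=4,fy=4,interpolation=cv2.INTER_CUBIC),cv2.resize(im[255:370,440:555],(340,520))])
cv2.imwrite("pics/tray.png",cv2.resize(big[:,:780],None,fx=1,fy=1))
E
```

```text
va [605.5 124.6  21.   21.9] (235, 239, 14, 14)
vb [439.2 111.   20.8  21.6] (245, 342, 14, 14)
punch [447.2 -98.3  38.4  39.6] (367, 327, 24, 24)
collar [ 634.5 -111.1   43.    46. ] (370, 214, 27, 28)
tin_rim [ 489.6 -288.2  138.4  145.9] (452, 268, 90, 87)
scene vb [441.1 111.3  22.9  23.5] (321, 153, 13, 9)
scene va [607.  124.9  22.   24. ] (373, 204, 14, 10)
scene collar [ 641.9 -113.9   41.1   47. ] (260, 293, 26, 16)
```

View pics/tray.png

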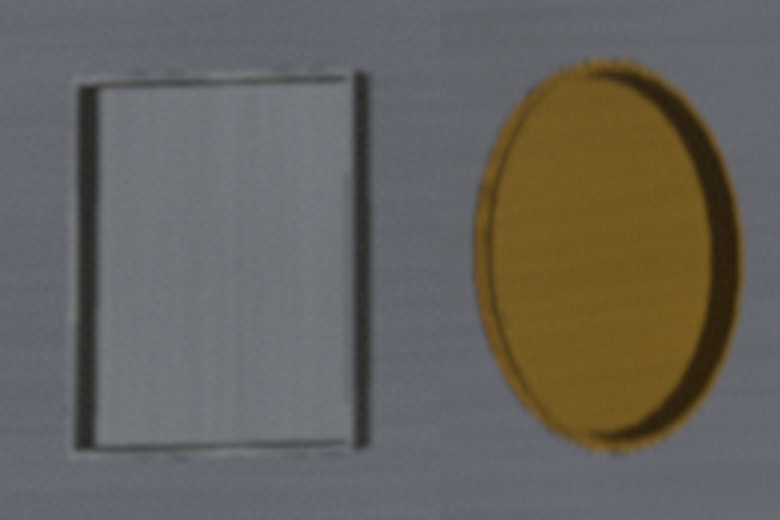

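The tray's rim corners in the crop are at about (77,77), (352,70), (352,447) and (72,453). The tin's near outer wall shows on its left, so the rim centre lies slightly right of the fitted blob. Next I'll compute the tray pose and take a wrist view over the tray and the nearer vial.

```bash
cat >> h.py <<'E'
def wray(px,z,pos,rv):
    c=bot.camera_model("wrist"); M=np.array(c["mount"]); R=Ro.from_rotvec(rv).as_matrix()
    d=R@M[:3,:3]@[(px[0]-c["cx"])/c["fx"],(px[1]-c["cy"])/c["fy"],1]; o=np.array(pos)+R@M[:3,3]
    return o+d*(z-o[2])/d[2]
E
python3 - <<'E'
from h import *
q=np.array([(77,77),(352,70),(352,447),(72,453)])/4+[75,245]
P=np.array([ray("top",p,30)[:2] for p in q]); print(P.round(1),P.mean(0).round(1),[np.linalg.norm(P[i]-P[i-1]).round(1) for i in range(4)])
for i,j in((3,0),(2,1)): d=P[j]-P[i]; print("long yaw",np.arctan2(d[1],d[0]))
for i,j in((1,0),(2,3)): d=P[j]-P[i]; print("short yaw",np.arctan2(-d[0],d[1]))
T=np.array(bot.camera_model("top")["camera_from_world"]); print("cam",-T[:3,:3].T@T[:3,3])
bot.movep([439,111,200],down(0))
print(bot.current_t())
pos,rv=bot.current_tcp_pos(),bot.current_tool_rot(); im=bot.capture("wrist"); cv2.imwrite("pics/w1.png",im[:,:,::-1]); np.savez("w1",pos=pos,rv=rv)
for p in [(439,111,12),(606.5,125,12),(447,-98,18),(634,-111,2),(440,300,16)]: print(p,bot.inverse_kinematics(list(p),down(0)))
E
```

```text
[[584.2 379.6]
 [584.2 262.9]
 [426.9 262.8]
 [427.2 379.8]] [505.6 321.3] [np.float64(157.0), np.float64(116.7), np.float64(157.3), np.float64(117.0)]
long yaw -0.0009426895049858764
long yaw 0.0007487071815321782
short yaw -3.16627286066776e-05
short yaw -0.0023144414242703445
cam [ 501.79493615   -1.76414932 1041.55348949]
1.7583
(439, 111, 12) [ 1.66740883e-01  4.17843117e-01  1.96218460e+00 -4.44089210e-16
  7.61564932e-01 -1.40405544e+00]
(606.5, 125, 12) [ 1.44116083e-01  7.01180918e-01  1.47566500e+00 -4.44089210e-16
  9.64746739e-01 -1.42668024e+00]
(447, -98, 18) [-2.95889799e-01  4.13497870e-01  1.94792285e+00 -4.44089210e-16
  7.80171937e-01 -1.86668613e+00]
(634, -111, 2) [-2.30216649e-01  7.60731347e-01  1.39635973e+00 -4.44089210e-16
  9.84501574e-01 -1.80101298e+00]
(440, 300, 16) [ 5.29637581e-01  5.43490685e-01  1.73975156e+00 -4.44089210e-16
  8.58350413e-01 -1.04115875e+00]
```

View pics/w1.png

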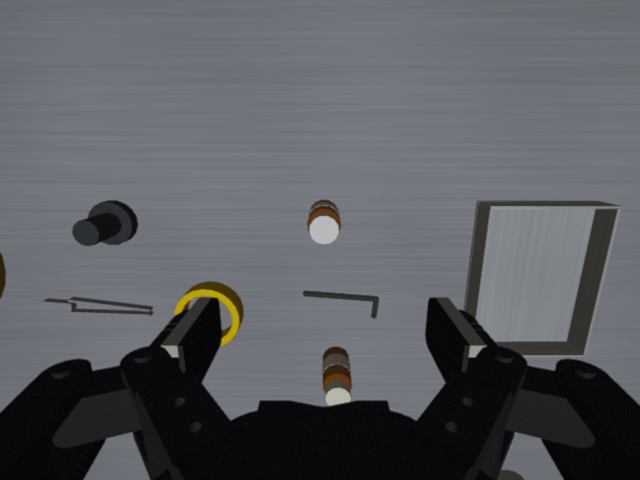

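The wrist view shows the vial_b cap at (323,229), the punch stem top at (88,232), vial_a's cap at (338,397), and the tray's rim corners at about (478,202), (620,207), (584,355) and (465,355). I'll check these against the top-view estimates and then pick vial_b.

```bash
cat >> h.py <<'E'
def go(x,y,z,a=0): bot.movep([x,y,z],down(a))
def pick(x,y,zt,opening=1.0,strength=60,zup=110,a=0):
    bot.gripper_to(opening); go(x,y,zt+90,a)
    bot.move_linear([x,y,zt],feed=120); bot.gripper_to(0,strength)
    print("t",round(bot.current_t(),2),"width",bot.current_gripper_width(),"pad",bot.current_finger_force(),"F",np.round(bot.current_wrist_force(),1))
    bot.move_linear([x,y,zup],feed=150)
def place(x,y,zt,opening,zup,a=0):
    go(x,y,zup,a); bot.move_linear([x,y,zt+12],feed=140); bot.move_linear([x,y,zt],feed=25)
    print("F",np.round(bot.current_wrist_force(),1),"width",bot.current_gripper_width())
    bot.gripper_to(opening); bot.move_linear([x,y,zup],feed=150); print("t",round(bot.current_t(),2))
E
python3 - <<'E'
from h import *
w=np.load("w1.npz")
for n,p,z in[("vb",(323,229),66),("va",(338,397),66),("punch",(88,232),48),("t",(478,202),30),("t",(620,207),30),("t",(584,355),30),("t",(465,355),30)]: print(n,wray(p,z,w["pos"],w["rv"]).round(1))
pick(440,111,12,opening=0.8)
im=bot.capture("wrist"); cv2.imwrite("pics/w2.png",im[:,:,::-1])
E
```

```text
vb [441.  112.7  66. ]
va [606.4 127.   66. ]
punch [448.2 -93.7  48. ]
t [424.8 253.7  30. ]
t [429.4 384.   30. ]
t [584.9 383.6  30. ]
t [584.9 260.   30. ]
t 3.94 width 0.3364548898741077 pad 58.657006735447794 F [-2.2  0.1  8.2]
```

View pics/w2.png

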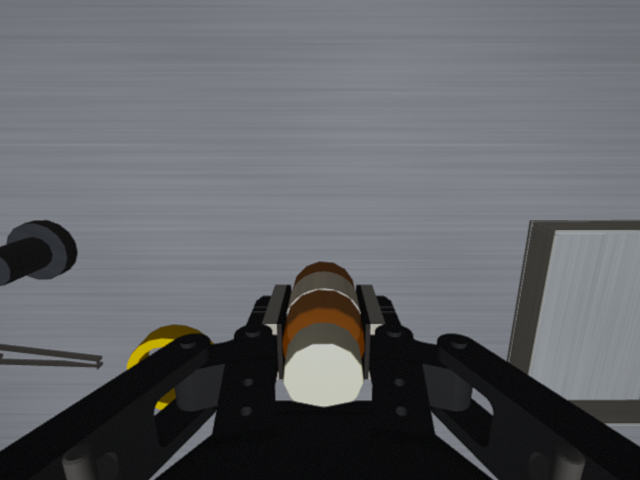

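Vial_b is held upright between the pads, with its cap at (323,375). I'll place it in the far half of the tray and then fetch vial_a.

Run:
```python
from h import *
place(546,321,16,0.6,110)
pick(606.5,125.5,12,opening=0.8)
place(466,321,16,0.6,110)
go(447,-97,120)
cv2.imwrite("pics/w3.png",bot.capture("wrist")[:,:,::-1])
im=bot.capture("top")[:,:,::-1]; cv2.imwrite("pics/top3.png",im)
print(bot.current_tcp_pos())
```

```text
F [ 0.1  0.3 -1.1] width 0.3369982033203298
t 8.22
t 10.7 width 0.3349345070494144 pad 59.246196895837784 F [-0.4 -0.7  5. ]
F [ 1.4 -0.1 -0.4] width 0.33584904688327527
t 14.94
[447.2559684  -96.29179842 119.89742709]
```

View pics/top3.png

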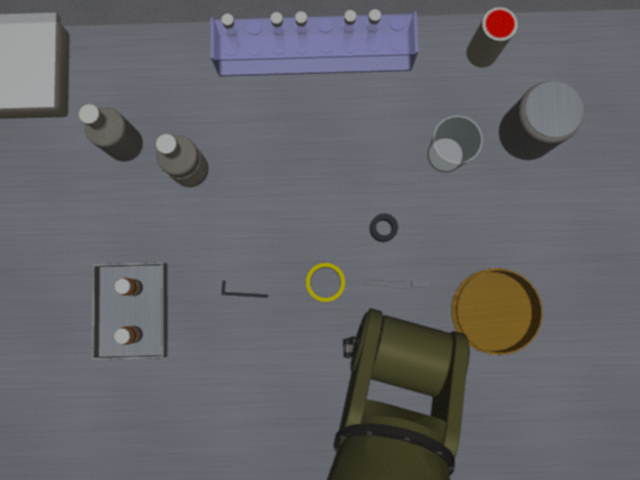

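View pics/w3.png

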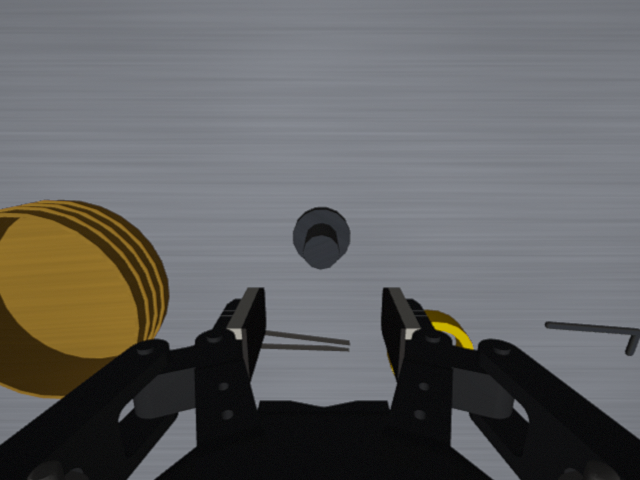

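Both vials stand upright in the tray, with caps at (125,287) and (125,335), and the bystanders haven't moved. In the wrist view the punch stem top is at (321,250), centred between the fingers. I'll pick the punch and then the collar.

Run:
```python
from h import *
p=wray((321,250),48,bot.current_tcp_pos(),bot.current_tool_rot()); print(p)
y=(p[1]-98)/2 if abs(p[1]+98)<8 else -98
pick(447.5,y,18,opening=0.8,strength=90,zup=130)
place(458,-291,23,0.55,150)
go(634,-112,150)
pos,rv=bot.current_tcp_pos(),bot.current_tool_rot()
cv2.imwrite("pics/w4.png",bot.capture("wrist")[:,:,::-1]); cv2.imwrite("pics/top4.png",bot.capture("top")[:,:,::-1]); np.savez("w4",pos=pos,rv=rv)
```

```text
[447.55206317 -96.41089821  48.        ]
t 18.53 width 0.2572580735087834 pad 87.64883637428284 F [-2.6  1.2  9.1]
F [ 0.5 -0.4 -1.2] width 0.2510207098105851
t 23.21
```

View pics/w4.png

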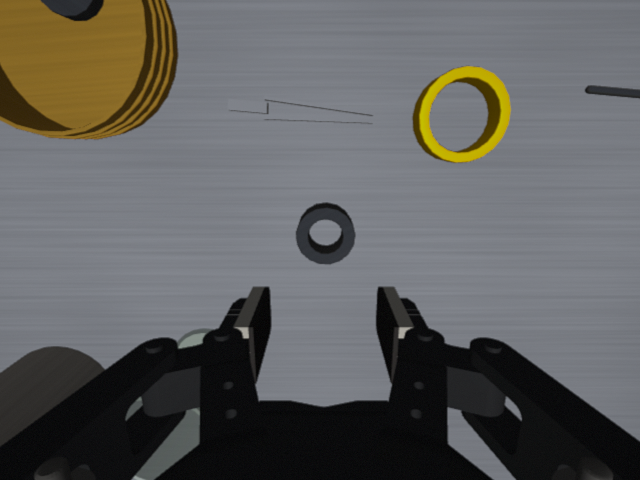

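View pics/top4.png

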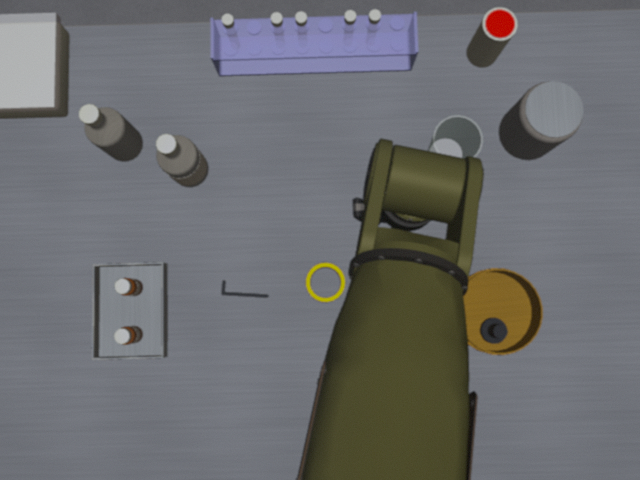

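The punch stands in the tin, with its top at (497,328) in the top view. In the wrist view the collar's top face is centred at about (326,235), midway between the fingers. I'll pick the collar now.

Run:
```python
from h import *
w=np.load("w4.npz"); p=wray((326,235),26,w["pos"],w["rv"]); print(p)
y=np.clip(p[1],-115,-108); x=np.clip(p[0],630,639)
pick(x,y,2,opening=1.0,strength=100,zup=130)
print("lifted",bot.current_gripper_width(),bot.current_wrist_force())
place(518,-291,8,0.72,150)
bot.move_joints([1.093,0.3,1.521,0,1.321,-0.067])
cv2.imwrite("pics/top5.png",bot.capture("top")[:,:,::-1]); print(bot.current_t())
```

```text
[ 637.59320231 -109.56319168   26.        ]
t 26.47 width 0.530451878019879 pad 101.90522968769073 F [-2.1 -0.7  8.6]
lifted 0.5293019067977855 [-0.06317583  0.96062571 -2.79283099]
F [ 0.  -1.1 -2.5] width 0.5292968885207817
t 31.46
34.5
```

View pics/top5.png

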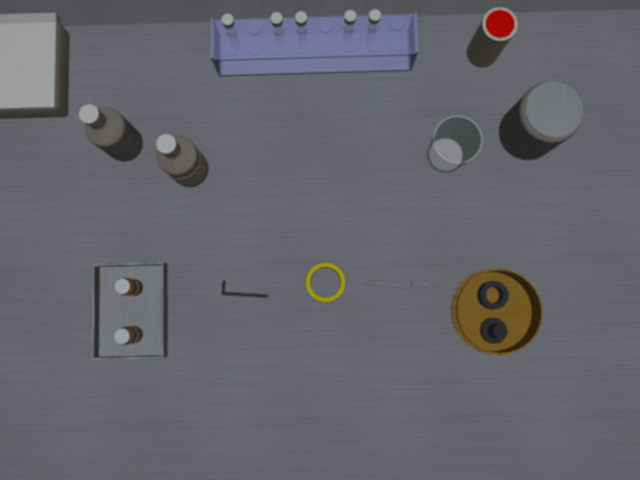

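The collar at (493,295) and the punch at (494,330) are both flat in the tin. Both vials stand in the tray, and the bystanders are where they started.

```bash
python3 -c "
from station import bot
print(bot.sign_off())"
```

```text
the job is handed in; nothing more can be done
None
```

Both vials are standing in the tray and the punch and collar are in the tin, with the bystanders unmoved in the final top view; I handed the job in at about 34.5 s, and no verdict came back.

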